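Clamp the circuit board with the square-drive key

TASK

The circuit board lies loose in its fixture. Take the blue square-drive key out of its stand, put its tip well down into the square recess of the orange clamp knob and turn the knob clockwise until the steel clamp arm comes up against its stop pin, over the board; then put the key back in its stand, standing upright and fully home. Turn the knob only with the key, never by hand, and leave the board in its nest and the tube, the reel and the pump where they are.

Things in the scene. Friction and masses are not known exactly. Their poses are not given: they have to be found in the camera images.
- key: Key, 133 mm long, 0.2 kg, upright in the stand, any yaw. Origin: centre of the tip's end; z up to the handle. Steel shank 16 x 16 mm, 55 mm long (last 5 mm taper to 12 mm square), black flange 40 mm across at z = 55 to 61, blue handle 30 x 30 mm at z = 61 to 127, yellow cap to 133. Faces of handle and shank are parallel to its x and y axes. In the stand its origin is 15 mm above the table.
- stand_hole0 (a point): Centre of the mouth of the stand's round hole, level with the stand's top, 70 mm above the table; z up. The stand is a fixed grey block 70 x 70 x 70 mm; the hole is 28 mm across and 62 mm deep. With the key home, its flange lies on the stand's top and its tip is 55 mm below this point.
- recess (a point): Centre of the mouth of the knob's square recess, on its upright turning axis, 52 mm above the table; z up. Recess 18 x 18 mm, 20 mm deep, black floor; sides parallel to this frame's x and y, which turn with the knob; x points along the clamp arm. Knob: orange hub 46 x 46 mm, captive on the fixture; steel arm 20 mm wide, its top 13 mm below this point, reaching 80 mm from the axis.
- clamp (a joint): Turn of the clamp knob in rad: 0 is fully open (arm beside the board); it grows clockwise seen from above; 1.3 is the stop (arm against the upright steel stop pin, over the middle of the board's edge). Stiff (about 0.08 N m): it stays where it is left.
- fixture: Fixed aluminium plate 200 (x) x 230 (y) x 20 mm on the table; origin at the centre of its underside, z up. The knob's axis is at x = 0, y = +65 mm, the board's centre at x = 0, y = -35 mm, the stop pin (10 mm thick, top 46 mm above the table) at x = -17, y = +26 mm.
- board: Green circuit board 150 x 110 x 5 mm with parts up to 10 mm high on it, lying between four corner lips on the fixture. Origin: centre of its underside, z up.
- tube: Bystander: brown cardboard tube-shaped pot, 68 mm across, 80 mm high, loose. Origin: centre of its underside.
- reel: Bystander: bare metal reel standing on end, 68 mm across, 56 mm high, loose. Origin: centre of its underside.
- pump: Bystander: blue desoldering pump with a yellow plunger knob, 210 mm long, 34 mm thick, lying along its x axis. Origin: under its middle, on the table.

How it is judged:
By the outcome, as a careful person would: the job done as asked, in the order asked, and still so for the second after the job is handed in, with the robot touching nothing.
It also fails if it takes over 56 s, if anything falls off the work surface, if the arm or the gripper's body presses on something with over 40 N, if the wrist force passes 120 N, or if a joint passes its speed limit or range.

ROBOT

A 7-joint arm with a two-finger parallel gripper is mounted at the origin on the work surface. World frame = base frame: x ahead of the robot, y to its left, z up, the work surface at z = 0. Lengths are in m, angles in rad, forces in N, time in s.
With the tool pointing down it reaches from about 0.35 to 0.9 m from the base axis. Payload 8.1 kg.
Tool frame: the origin (TCP) lies on the centre line of the jaws, within the pads' length; the fingertips stand 19 mm ahead of it and the grasp point (between the pads) is the TCP; z points along the fingers, y is the direction in which the jaws open and shut (so a half turn about z gives the same grasp; the last joint's range is limited). The gripper opens to 92 mm and grips with 3 to 60 N. Pads are 19 mm wide; open, the fingers measure 130 mm over their backs; the gripper's body (75 mm by 190 mm) begins 47 mm behind the grasp point.
Start: joints at [-1.257, 0.434, 0.025, 1.573, -0.012, 1.134, -0.075], TCP at [0.253, 0.571, 0.222] pointing down, gripper open.
Joint ranges: [-2.62, 2.62], [-0.44, 2.09], [-1.27, 1.32], [0.08, 2.57], [-1.32, 4.46], [0.12, 2], [-2.74, 2.74]. Speed limits (rad/s): [2.22, 2.22, 3.01, 3.01, 3.14, 3.14, 3.14].

INTERFACE

Orientations are given as a rotation vector (axis times angle).
In Python, from cell import monitor, imaging, workorder, outline_of gives the robot as it stands.
- The arm moves only by the tool move_arm, never from a script. Its argument "series" is a list of rows, each a list of 6 numbers: the shift along the world's x, y, z in cm, then the turn, a rotation vector about the world's x, y, z in degrees. A call has 1 to 8 rows; each row shifts and turns the commanded pose from where the row before left it; what a row does not reach is not made up. A row lasts 1/10 s, in which the tool goes at most 50 mm and 8.59 degrees, less where a joint would pass 70% of its speed; a pose out of reach is approached as far as the arm can. A call with a gripper value outside its range is refused whole. "grip" is the opening, from 0 (shut) to 1 (fully open), set as the call begins (left out, the last holds). The fingers move at their own pace and stop on an object; "force" is the grip in N (left out, the last holds). Time passes only in rows, so rows that do not move let the fingers close. It gives the time, the measured TCP pose, the force and the opening at its end, in the units of the state.
- monitor.observe(): the state, without advancing time (a new reading comes with each control period).
- imaging.get_image(name): name is "side" or "top"; returns a dict with "color" (480x640x3 uint8, red, green, blue), "fx", "fy", "cx", "cy" (pixels), "rvec" (rotation vector, rad) and "tvec" (3), from world to camera coordinates, as OpenCV has them. Camera axes: x right, y down, z forward; pixel columns grow to the right and rows downward; lengths in m; the calibration is good to about 2 mm. A picture is of the moment at which its call begins. There is no depth.
- workorder.sign_off(): hands the job in, once; it reports no verdict.
Trained networks look in the newest picture that a camera, given by its name, has taken for a name from the list of things; names that differ only in an ending like _2 or _b are one class to them, and where a whole thing is asked for, a point or a joint stands for the part that bears it (a point fixed in the world has none). Each returns a list of dicts, best first, with "p" (0 to 1); they miss things now and then, are a little off and sometimes report something else, mostly with a low value. They report only what shows in the picture. A call takes as long as a camera call.
- outline_of(camera, thing): "mask" (480x640 bool, what is visible of it) and "rect" ([left, top, width, height] in pixels, round what is visible of it).
The state is a dict: "clock": time; "joints": joint angles; "dq": joint speeds; "joint_efforts": joint torques, N m; "position": TCP position; "ee_rot": TCP orientation; "force": force on the tool from outside, world axes, zero at the start; "ft_torque": the same for the moment, N m; "width": opening from 0.0 (shut) to 1.0 (fully open).
Only numpy, scipy, OpenCV 4.12 (cv2) and the standard library are available. Lean on these libraries where they do the work, as an engineer would, in place of code of your own. Each camera call takes 0.05 s, during which the arm holds its last target. There are 200 camera calls.

## Working session

There is one attempt and no reset: what is moved stays moved. The work goes in short steps, Python scripts to look and compute and a tool call to move; the robot and the scene stay as the last step left them, time stands still between calls to the robot, and variables do not carry over. Pictures are saved under pics/ and viewed, about 8 in all and at most 12, crops included, and the job is handed in when it is done.

Besides the shell and the picture viewer there is one more tool, called after "Request:" as name([rows], argument=value, ...), one row to a line, values as JSON. move_arm: Moves the arm, as the interface text tells. Its arguments: {"type":"object","properties":{"series":{"type":"array"},"grip":{"type":"number"},"force":{"type":"number"}},"required":["series"]}

```bash
mkdir -p pics; ls; cat > h.py <<'E'
import numpy as np, cv2
from cell import monitor, imaging, workorder, outline_of
def cam(n):
    d=imaging.get_image(n); R=cv2.Rodrigues(np.array(d["rvec"],float))[0]
    K=np.array([[d["fx"],0,d["cx"]],[0,d["fy"],d["cy"]],[0,0,1.]])
    return d["color"],K,R,np.array(d["tvec"],float).ravel()
def proj(c,P):
    _,K,R,t=c; q=(np.atleast_2d(P)@R.T+t)@K.T; return q[:,:2]/q[:,2:]
def atz(c,uv,z):
    _,K,R,t=c; o=-R.T@t; d=R.T@np.linalg.inv(K)@np.array([uv[0],uv[1],1.]); return o+d*(z-o[2])/d[2]
def tri(c1,u1,c2,u2):
    A=[];b=[]
    for c,u in((c1,u1),(c2,u2)):
        _,K,R,t=c;o=-R.T@t;d=R.T@np.linalg.inv(K)@np.array([u[0],u[1],1.]);d/=np.linalg.norm(d)
        M=np.eye(3)-np.outer(d,d);A.append(M);b.append(M@o)
    A=np.vstack(A);b=np.hstack(b);x=np.linalg.lstsq(A,b,rcond=None)[0];return x,np.linalg.norm(A@x-b)
def save(n,img): cv2.imwrite(f"pics/{n}.png",img[...,::-1])
E
python3 - <<'E'
from h import *
a=cam("top");b=cam("side");save("top0",a[0]);save("side0",b[0])
for c,n in((a,"top"),(b,"side")):
    print(n,"campos",-c[2].T@c[3],c[1][0,0])
    for th in["key","stand_hole0","recess","fixture","board","tube","reel","pump"]:
        try:
            r=outline_of(n,th); print(th,[(round(x["p"],2),x["rect"]) for x in r[:2]])
        except Exception as e: print(th,e)
s=monitor.observe();print(s)
E
```

```text
pics
top campos [ 0.36062244 -0.0081269   1.2175596 ] 496.7047890277815
key [(0.74, [151.2, 242.5, 27.1, 20.8])]
stand_hole0 [(0.77, [149.9, 232.9, 46.2, 38.6])]
recess [(0.97, [296.8, 213.9, 30.7, 47.9]), (0.18, [277.2, 184.3, 118.1, 111.0])]
fixture [(0.9, [277.2, 185.7, 116.5, 108.2])]
board [(0.87, [318.5, 197.1, 61.2, 71.7])]
tube [(0.6, [208.8, 198.3, 33.3, 26.4])]
reel [(0.75, [213.1, 276.5, 29.5, 28.3])]
pump [(0.62, [470.0, 228.6, 32.3, 85.0])]
side campos [-0.16837742 -0.68632836  0.67050391] 548.1569071765672
key [(0.78, [200.9, 155.2, 20.4, 35.3])]
stand_hole0 [(0.74, [194.5, 175.2, 33.9, 40.4])]
recess [(0.96, [291.3, 228.8, 46.2, 34.2])]
fixture [(0.93, [266.2, 227.4, 131.6, 81.3]), (0.15, [431.9, 334.7, 59.0, 89.0])]
board [(0.58, [312.9, 239.7, 73.4, 50.5])]
tube [(0.64, [261.5, 179.2, 27.7, 41.7])]
reel [(0.75, [194.3, 217.1, 35.1, 32.8])]
pump [(0.78, [432.3, 334.1, 60.5, 88.5]), (0.54, [286.7, 234.3, 47.4, 27.7])]
{'clock': 0.9, 'joints': array([-1.25662715,  0.43445725,  0.02500596,  1.57317651, -0.01159637,
        1.13400858, -0.07509316]), 'dq': array([ 0.00105677, -0.00083567,  0.0015129 , -0.00032195,  0.00107728,
        0.00155357, -0.00111313]), 'joint_efforts': array([-7.15972510e-04, -6.67655826e+01,  9.83005576e-01, -3.14819670e+01,
       -6.09583687e-02,  3.25124385e-02, -1.63467286e-05]), 'position': array([0.25304339, 0.57151215, 0.22157759]), 'ee_rot': array([6.50051264e-01, 3.07357369e+00, 1.45288939e-04]), 'force': array([-0.59091348,  0.06120282, -1.00768545]), 'ft_torque': array([-0.00921269,  0.01426232,  0.00964971]), 'width': 1.0037897536507612}
```

```bash
python3 - <<'E'
import cv2,numpy as np
a=cv2.imread("pics/top0.png");b=cv2.imread("pics/side0.png")
cv2.imwrite("pics/t1.png",cv2.resize(a[170:320,130:400],None,fx=2.9,fy=2.9,interpolation=cv2.INTER_CUBIC))
cv2.imwrite("pics/s1.png",cv2.resize(b[140:320,180:410],None,fx=3.3,fy=3.3,interpolation=cv2.INTER_CUBIC))
E
```

```text
(no output)
```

View pics/t1.png

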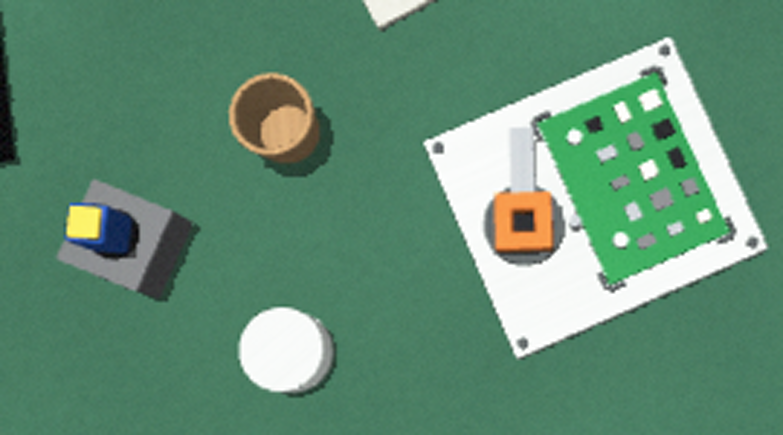

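View pics/s1.png

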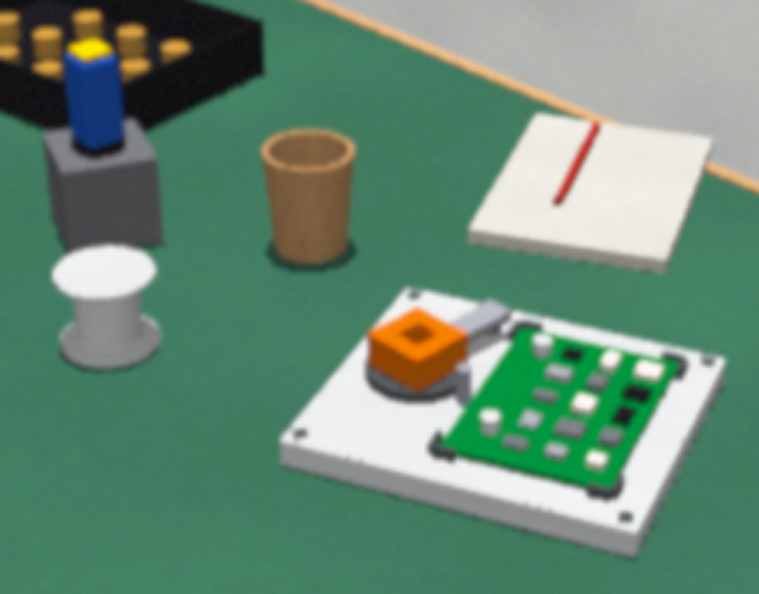

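View pics/top0.png

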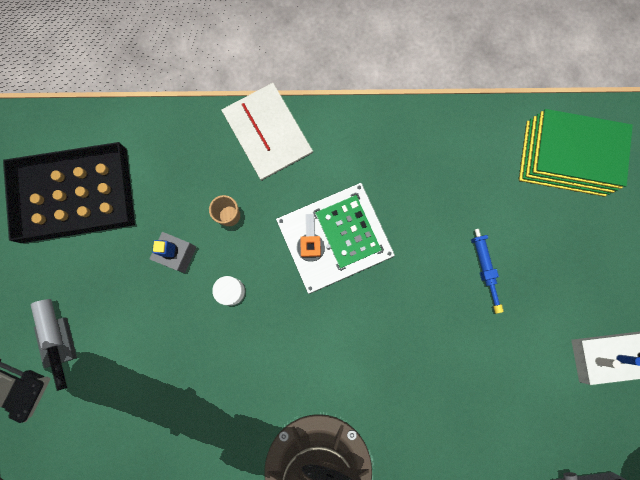

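```bash
cat > m.py <<'E'
from h import *
def hsvm(img,lo,hi,roi):
    S=8;x,y,w,h=roi;g=cv2.resize(img[y:y+h,x:x+w],None,fx=S,fy=S,interpolation=cv2.INTER_CUBIC)
    m=cv2.inRange(cv2.cvtColor(g,cv2.COLOR_RGB2HSV),lo,hi)
    cs,_=cv2.findContours(m,cv2.RETR_EXTERNAL,cv2.CHAIN_APPROX_NONE);c=max(cs,key=cv2.contourArea)
    f=lambda p:(np.asarray(p,float)+.5)/S-.5+[x,y]
    return f(c[:,0]),f
def quad(pts):
    p=cv2.approxPolyN((pts*8).astype(np.float32).reshape(-1,1,2),4) if hasattr(cv2,'approxPolyN') else None
    return p.reshape(-1,2)/8
E
python3 - <<'E'
from m import *
a=cam("top");b=cam("side")
np.set_printoptions(precision=4,suppress=True)
Y=((22,150,150),(38,255,255)); O=((5,150,150),(20,255,255))
def rect(c,pts,z):
    P=np.array([atz(c,p,z)[:2] for p in pts]); r=cv2.minAreaRect((P*1e4).astype(np.float32)); return np.array(r[0])/1e4,np.array(r[1])/10,r[2],P
ra=(140,230,50,45);rb=(190,140,40,40)
pa,_=hsvm(a[0],*Y,ra);pb,_=hsvm(b[0],*Y,rb)
print("cap top",rect(a,pa,.148)[:3],"side",rect(b,pb,.148)[:3])
qa,qb=quad(pa),quad(pb);print("tri",tri(a,qa.mean(0),b,qb.mean(0)))
ka,_=hsvm(a[0],*O,(285,225,50,45));kb,_=hsvm(b[0],(5,150,190),(20,255,255),(280,220,60,50))
print("hub top",rect(a,ka,.052)[:3],"side",rect(b,kb,.052)[:3])
print("hub tri",tri(a,quad(ka).mean(0),b,quad(kb).mean(0)))
# recess dark
da,_=hsvm(a[0],(0,0,0),(179,255,90),(302,238,17,17));db,_=hsvm(b[0],(0,0,0),(20,255,130),(298,234,18,12))
print("recess top",rect(a,da,.052)[:3],"side",rect(b,db,.052)[:3],a[0][246,305:316].tolist())
# fixture white
w,_=hsvm(a[0],(0,0,200),(179,40,255),(265,175,140,130));print("fix",rect(a,w,.02)[:3])
W=quad(w);print([atz(a,q,.02)[:2] for q in W])
# stand
s,_=hsvm(a[0],(0,0,95),(179,60,140),(140,220,65,60));print("stand",rect(a,s,.07)[:3])
print("cap colours side",b[0][150:166:3,205].tolist())
E
```

```text
cap top (array([0.5112, 0.3427]), array([13.9463, 10.5138]), 2.075422763824463) side (array([0.509 , 0.3407]), array([35.4734, 27.9133]), 84.52326965332031)
tri (array([0.5118, 0.3449, 0.1456]), np.float64(0.00025214513783976446))
hub top (array([0.5163, 0.0117]), array([46.7809, 46.2874]), 1.130804181098938) side (array([0.5172, 0.0125]), array([46.0556, 47.3905]), 0.9468523263931274)
hub tri (array([0.5162, 0.0115, 0.0524]), np.float64(0.000403020342434288))Traceback (most recent call last):
  File "<stdin>", line 15, in <module>
  File "m.py", line 5, in hsvm
    cs,_=cv2.findContours(m,cv2.RETR_EXTERNAL,cv2.CHAIN_APPROX_NONE);c=max(cs,key=cv2.contourArea)
                                                                       ~~~^^^^^^^^^^^^^^^^^^^^^^^^
ValueError: max() iterable argument is empty
```

```bash
python3 - <<'E'
from m import *
a=cam("top");b=cam("side")
np.set_printoptions(precision=4,suppress=True)
def rect(c,pts,z):
    P=np.array([atz(c,p,z)[:2] for p in pts]); r=cv2.minAreaRect((P*1e4).astype(np.float32)); return np.array(r[0])/1e4,np.array(r[1])/10,r[2]
print(a[0][246,148:180].tolist());print(a[0][238:258,158].tolist());print(b[0][148:192:2,208].tolist())
pa,_=hsvm(a[0],(22,120,110),(40,255,255),(140,230,50,45));print("cap",rect(a,pa,.148),quad(pa).tolist())
pb,_=hsvm(b[0],(22,120,190),(40,255,255),(190,140,40,40));print("capside",rect(b,pb,.148))
ta,_=hsvm(a[0],(22,120,200),(40,255,255),(140,230,50,45));print("captop only",rect(a,ta,.148))
print("tri",tri(a,quad(ta).mean(0),b,quad(pb).mean(0)))
w,_=hsvm(a[0],(0,0,190),(179,45,255),(265,175,140,130));print("fix",rect(a,w,.02))
s,_=hsvm(a[0],(0,0,85),(179,60,140),(140,220,65,60));print("stand",rect(a,s,.07))
E
```

```text
[[71, 122, 96], [71, 121, 98], [74, 123, 97], [71, 122, 95], [73, 124, 98], [198, 192, 103], [249, 237, 103], [252, 242, 103], [252, 243, 107], [252, 243, 107], [252, 243, 105], [252, 243, 108], [252, 243, 107], [252, 244, 108], [252, 244, 109], [248, 235, 98], [157, 142, 65], [64, 100, 180], [31, 67, 132], [26, 50, 92], [19, 42, 83], [23, 43, 84], [19, 44, 83], [17, 39, 80], [22, 42, 82], [17, 41, 81], [22, 41, 82], [22, 29, 47], [39, 41, 44], [130, 134, 134], [145, 147, 148], [143, 145, 146]]
[[86, 127, 106], [114, 134, 124], [54, 96, 183], [244, 228, 101], [251, 241, 105], [251, 242, 104], [252, 243, 106], [252, 242, 105], [252, 243, 105], [252, 243, 105], [252, 244, 107], [252, 243, 106], [252, 243, 107], [246, 230, 94], [93, 112, 159], [31, 64, 130], [31, 49, 93], [111, 121, 132], [136, 139, 142], [140, 143, 145]]
[[117, 88, 39], [127, 97, 38], [228, 195, 0], [251, 234, 0], [233, 203, 0], [102, 102, 130], [22, 64, 145], [16, 51, 117], [17, 52, 118], [19, 53, 118], [19, 53, 118], [18, 53, 118], [18, 53, 118], [16, 52, 117], [20, 53, 119], [18, 53, 118], [16, 53, 119], [18, 54, 119], [17, 42, 93], [25, 27, 32], [94, 94, 99], [116, 116, 123]]
cap (array([0.5064, 0.3382]), array([24.5813, 23.4865]), 87.06183624267578) [[164.77574157714844, 240.9375], [163.47146606445312, 252.0238037109375], [152.4836883544922, 251.0599822998047], [153.01644897460938, 240.9375]]
capside (array([0.5083, 0.3399]), array([30.2225, 25.6591]), 83.46131896972656)
captop only (array([0.5068, 0.3382]), array([23.5774, 22.6964]), 87.17390441894531)
tri (array([0.507 , 0.3379, 0.1487]), np.float64(0.00040957592137841754))
fix (array([ 0.5424, -0.0478]), array([199.7667, 230.3549]), 22.926095962524414)
stand (array([0.5068, 0.3384]), array([72.0231, 71.7813]), 66.82962799072266)
```

Request:
move_arm([
  [2.2,-2,0,0,0,2.4],
  [3.2,-2.9,0,0,0,2.4],
  [3.7,-3.4,0,0,0,2.4],
  [3.7,-3.4,0,0,0,2.4],
  [3.7,-3.4,0,0,0,2.4],
  [3.7,-3.4,0,0,0,2.4],
  [3.2,-2.9,0,0,0,2.4],
  [2,-1.9,0,0,0,2.2],
], grip=1, force=40)

```text
clock: 1.9
position: [0.5093, 0.3356, 0.2217]
ee_rot: [0.138, 3.137, -0.001]
force: [0.1, -0.1, -0.1]
width: 1.004
```

Request:
move_arm([
  [-0.2,0.2,-0.5,0,0,0],
  [0,0,-2,0,0,0],
  [0,0,-2.5,0,0,0],
  [0,0,-2.5,0,0,0],
  [0,0,-2,0,0,0],
  [0,0,-1.3,0,0,0],
  [0,0,0,0,0,0],
])

```text
clock: 2.6
position: [0.503, 0.3409, 0.1118]
ee_rot: [-0.133, -3.136, 0.003]
force: [0.6, -0.1, 0.4]
width: 1.0
```

Request:
move_arm([
  [0,0,0,0,0,0],
  [0,0,0,0,0,0],
  [0,0,0,0,0,0],
  [0,0,0,0,0,0],
  [0,0,0,0,0,0],
  [0,0,0,0,0,0],
], grip=0)

```text
clock: 3.2
position: [0.5044, 0.3412, 0.1137]
ee_rot: [0.134, 3.139, 0.0]
force: [0.2, -1.0, -0.2]
width: 0.534
```

Request:
move_arm([
  [0,0,0,0,0,0],
  [0,0,0,0,0,0],
  [0,0,0,0,0,0],
  [0,0,0,0,0,0],
])

```text
clock: 3.6
position: [0.5043, 0.3409, 0.1134]
ee_rot: [-0.134, -3.139, 0.001]
force: [-0.4, -0.8, -0.1]
width: 0.322
```

Request:
move_arm([
  [0,0,0,0,0,0],
  [0,0,0.5,0,0,0],
  [0,0,1,0,0,0],
  [0,0,2,0,0,0],
  [0,0,2.5,0,0,0],
  [0,0,2,0,0,0],
  [0,0,1,0,0,0],
  [0,0,0,0,0,0],
])

```text
clock: 4.4
position: [0.505, 0.3418, 0.2054]
ee_rot: [0.134, 3.136, 0.003]
force: [0.8, 1.3, -2.7]
width: 0.325
```

Request:
move_arm([
  [0.1,-2.5,0,0,0,0.7],
  [0.1,-4,0,0,0,0.7],
  [0.1,-4.8,0,0,0,0.8],
  [0.1,-4.8,0,0,0,0.8],
  [0.1,-4.8,0,0,0,0.8],
  [0.1,-4.8,0,0,0,0.8],
  [0.2,-4,0,0,0,0.7],
  [0.2,-3.2,0,0,0,0.7],
])

```text
clock: 5.2
position: [0.5133, 0.0091, 0.2026]
ee_rot: [0.028, -3.14, 0.001]
force: [0.4, 0.1, -1.9]
width: 0.326
```

Request:
move_arm([
  [0,0,-0.5,0,0,0],
  [0,0,-1.3,0,0,0],
  [0,0,-1,0,0,0],
  [0,0,0,0,0,0],
  [0,0,0,0,0,0],
])

```text
clock: 5.7
position: [0.514, 0.0127, 0.1751]
ee_rot: [0.032, -3.14, 0.0]
force: [0.5, 0.2, -1.3]
width: 0.323
```

```bash
python3 - <<'E'
from m import *
s=monitor.observe();print(s["position"],s["ee_rot"],s["force"])
a=cam("top");b=cam("side");save("top2",a[0]);save("side2",b[0])
g=cv2.resize(b[0][150:280,260:390],None,fx=4,fy=4,interpolation=cv2.INTER_CUBIC)
h=cv2.resize(a[0][190:310,250:380],None,fx=2.2,fy=2.2,interpolation=cv2.INTER_CUBIC)
o=np.zeros((520,520+h.shape[1],3),np.uint8);o[:,:520]=g;o[:h.shape[0],520:]=h[:520];save("v2",o[:, :800])
E
```

```text
[0.51399564 0.01268031 0.1751347 ] [ 3.18281056e-02 -3.14026893e+00  6.26857772e-05] [ 0.45005045  0.21804858 -1.34730534]
```

View pics/v2.png

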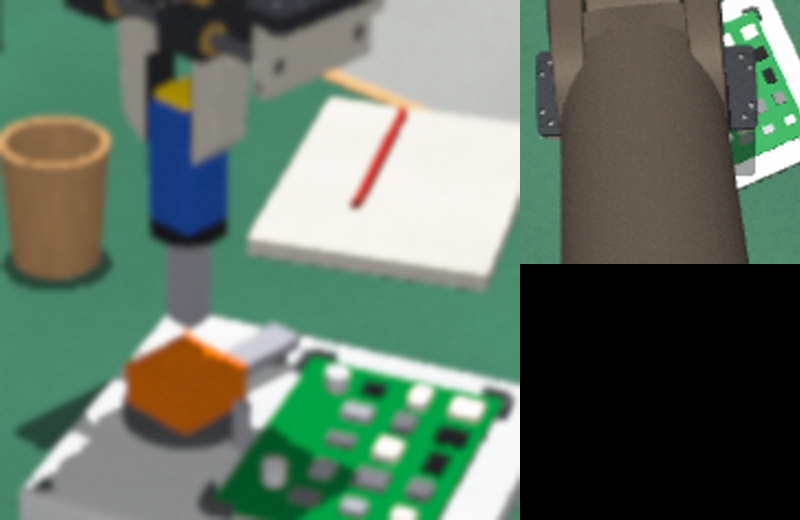

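```bash
python3 - <<'E'
from m import *
a=None;b=cam("side");np.set_printoptions(precision=4,suppress=True)
img=b[0]
for v in (214,218,222,226,229,231): print(v,img[v,298:318].astype(int).sum(1).tolist())
print([img[v,307].tolist() for v in range(204,238)])
p=np.array([.516,.0127])
from itertools import product
for z,hw in((.0767,.006),(.0817,.008),(.1317,.008)):
    P=np.array([[p[0]+i*hw,p[1]+j*hw,z] for i,j in product((-1,1),(-1,1))]);print(z,proj(b,P).tolist())
h=.015;P=np.array([[p[0]+i*h,p[1]+j*h,.1377+k] for k in(0,.066) for i,j in product((-1,1),(-1,1))]);print(proj(b,P).tolist())
m,_=hsvm(img,(100,150,70),(125,255,255),(285,160,50,60));print("blue lo/hi x",m.min(0),m.max(0))
E
```

```text
214 [309, 309, 310, 320, 327, 329, 324, 326, 328, 328, 325, 323, 327, 325, 320, 314, 313, 311, 309, 311]
218 [311, 313, 314, 320, 326, 325, 324, 324, 327, 327, 322, 325, 322, 327, 323, 316, 313, 313, 310, 312]
222 [312, 312, 318, 320, 326, 326, 325, 323, 325, 324, 325, 324, 326, 324, 321, 319, 313, 313, 314, 317]
226 [314, 312, 312, 318, 326, 327, 325, 324, 326, 323, 325, 319, 322, 323, 323, 322, 319, 324, 319, 321]
229 [320, 345, 453, 585, 574, 458, 355, 325, 323, 321, 319, 325, 371, 481, 596, 621, 587, 556, 489, 433]
231 [390, 553, 700, 737, 737, 711, 658, 552, 448, 412, 478, 586, 672, 726, 746, 748, 746, 746, 741, 740]
[[21, 60, 130], [20, 60, 129], [20, 59, 128], [19, 56, 120], [21, 43, 93], [24, 28, 51], [34, 32, 38], [63, 62, 67], [91, 91, 97], [104, 104, 110], [107, 107, 114], [105, 106, 112], [106, 107, 113], [106, 106, 113], [107, 106, 114], [107, 107, 113], [106, 106, 113], [105, 106, 113], [105, 106, 113], [107, 107, 113], [105, 106, 113], [105, 105, 113], [105, 105, 113], [106, 105, 112], [105, 104, 112], [105, 105, 111], [108, 108, 113], [144, 135, 133], [213, 177, 161],
[... 272 characters left out ...]
899, 231.889692634365], [299.942475386851, 228.98896679676736], [310.81103261118955, 229.13852603528838], [305.45618604915177, 226.28472917534495]]
0.1317 [[305.4619491513959, 210.70045816860764], [299.9772406196403, 207.909471252791], [311.1069854454919, 208.06694740275032], [305.6220459650964, 205.3220761094587]]
[[305.41042010540764, 210.48760726236026], [295.09673512235236, 205.24228641904966], [316.0253607476601, 205.53940993313947], [305.7108688186477, 200.4558343386258], [305.64149065852473, 180.56189505198662], [294.98499739730255, 175.63648159724704], [316.6013094208433, 175.9551578999198], [305.9440839543833, 171.18589265013838]]
blue lo/hi x [296.8125 174.9375] [316.4375 208.4375]
```

```bash
python3 - <<'E'
from m import *
np.set_printoptions(precision=3,suppress=True)
b=cam("side");img=b[0].astype(float)
ch=img[...,1]-(img[...,0]+img[...,2])/2
def edges(sig,lo,hi,thr):
    x=np.arange(lo,hi);s=sig[lo:hi];idx=np.where(np.diff(s>thr))[0]
    return [lo+i+(thr-s[i])/(s[i+1]-s[i]) for i in idx]
for v in range(214,225,2): print(v,edges(ch[v],292,322,(np.median(ch[v,292:297])+np.median(ch[v,304:309]))/2))
br=img[...,2]-img[...,0]
for v in range(196,206,2): print("h",v,edges(br[v],288,325,50+0*v))
ob=img[...,0]-img[...,2]   # orange
for v in range(238,252,2): print("hub",v,edges(ob[v],284,330,70))
# predicted
p=np.array([.516,.0127])
for hx,hy,z in((.5165,.0117,.052),(.5165,.0117,.03)):
    print(proj(b,[[hx+i*.023,hy+j*.023,z] for i,j in((-1,1),(-1,-1),(1,-1))]))
print(proj(b,[[p[0]+i*.008,p[1]+j*.008,.105] for i,j in((-1,1),(-1,-1),(1,-1))]))
print(proj(b,[[p[0]+i*.015,p[1]+j*.015,.15] for i,j in((-1,1),(-1,-1),(1,-1))]))
for u in (305,306,307): print(u,np.round(img[226:240,u].mean(1)))
E
```

```text
214 [np.float64(301.19736842105266), np.float64(312.46590909090907)]
216 [np.float64(301.43333333333334), np.float64(312.51190476190476)]
218 [np.float64(301.45348837209303), np.float64(312.4767441860465)]
220 [np.float64(301.4886363636364), np.float64(312.4642857142857)]
222 [np.float64(301.4886363636364), np.float64(312.4756097560976)]
224 [np.float64(301.5113636363636), np.float64(312.43023255813955)]
h 196 [np.float64(296.2), np.float64(317.2352941176471)]
h 198 [np.float64(296.2758620689655), np.float64(317.1875)]
h 200 [np.float64(296.2962962962963), np.float64(317.1764705882353)]
h 202 [np.float64(296.34615384615387), np.float64(317.0769230769231)]
h 204 [np.float64(297.2083333333333), np.float64(316.0769230769231)]
hub 238 [np.float64(296.85), np.float64(316.84375)]
hub 240 [np.float64(292.85), np.float64(320.5769230769231)]
hub 242 [np.float64(291.05555555555554), np.float64(321.32835820895525)]
hub 244 [np.float64(291.2241379310345), np.float64(320.96153846153845)]
hub 246 [np.float64(291.5964912280702), np.float64(320.90384615384613)]
hub 248 [np.float64(291.4590163934426), np.float64(320.6111111111111)]
hub 250 [np.float64(291.56363636363636), np.float64(318.4117647058824)]
[[290.366 241.008]
 [305.562 249.654]
 [321.191 241.426]]
[[290.448 249.734]
 [305.489 258.497]
 [320.962 250.142]]
[[299.958 219.29 ]
 [305.373 222.142]
 [310.947 219.444]]
[[295.076 199.869]
 [305.452 205.058]
 [316.13  200.17 ]]
305 [108. 108. 108. 109. 132. 184. 219. 195. 128.  85.  77.  78.  77.  78.]
306 [107. 108. 107. 108. 114. 149. 185. 174. 123.  84.  76.  79.  79.  78.]
307 [108. 107. 107. 107. 110. 138. 184. 192. 148.  92.  76.  79.  80.  79.]
```

Request:
move_arm([
  [-0.1,0.1,-0.5,0,0,0],
  [0,0,-0.8,0,0,0],
  [0,0,-0.7,0,0,0],
  [0,0,0,0,0,0],
  [0,0,0,0,0,0],
])

```text
clock: 6.4
position: [0.5131, 0.0131, 0.1552]
ee_rot: [0.03, -3.141, 0.0]
force: [0.9, 0.4, -1.7]
width: 0.329
```

```bash
python3 - <<'E'
from m import *
s=monitor.observe();print(s["position"],s["ee_rot"],s["force"])
b=cam("side")
save("v3",cv2.resize(b[0][190:265,275:340],None,fx=8,fy=8,interpolation=cv2.INTER_CUBIC))
E
```

```text
[0.51312028 0.01308012 0.15519546] [ 3.03594405e-02 -3.14069347e+00  1.63886342e-04] [ 0.92201384  0.40500931 -1.73654864]
```

View pics/v3.png

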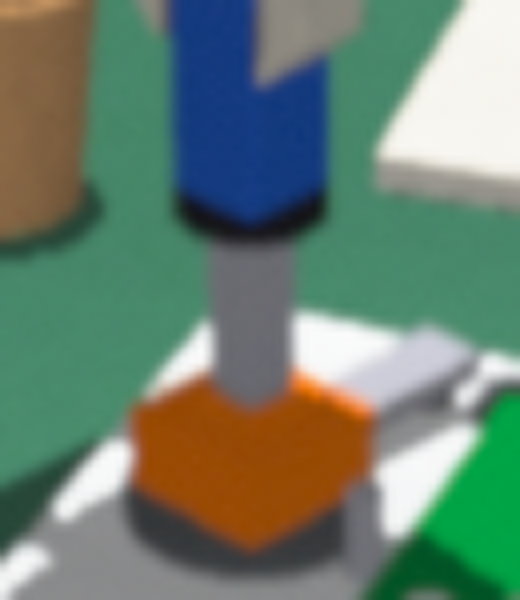

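Request:
move_arm([
  [0,0,-0.2,0,0,0],
  [0,0,-0.2,0,0,0],
  [0,0,-0.2,0,0,0],
  [0,0,-0.2,0,0,0],
  [0,0,0,0,0,0],
])

```text
clock: 6.95
position: [0.5131, 0.0132, 0.1472]
ee_rot: [0.031, -3.141, 0.0]
force: [0.7, -0.4, -2.1]
width: 0.325
```

Request:
move_arm([
  [0,0,-0.2,0,0,0],
  [0,0,-0.1,0,0,0],
  [0,0,0,0,0,0],
])

```text
clock: 7.25
position: [0.5132, 0.0132, 0.1444]
ee_rot: [0.031, -3.141, -0.0]
force: [-0.9, 0.1, -2.7]
width: 0.326
```

Request:
move_arm([
  [0,0,-0.1,0,0,0],
  [0,0,-0.1,0,0,0],
  [0,0,0,0,0,0],
])

```text
clock: 7.55
position: [0.5132, 0.0131, 0.1424]
ee_rot: [0.031, -3.141, -0.0]
force: [-0.0, 0.2, -2.4]
width: 0.324
```

Request:
move_arm([
  [0,0,-0.1,0,0,0],
  [0,0,-0.1,0,0,0],
  [0,0,-0.1,0,0,0],
  [0,0,0,0,0,0],
])

```text
clock: 7.95
position: [0.5132, 0.0132, 0.1394]
ee_rot: [0.03, -3.141, -0.0]
force: [-0.3, 0.1, -2.9]
width: 0.329
```

Request:
move_arm([
  [0,0,-0.2,0,0,0],
  [0,0,-0.2,0,0,0],
  [0,0,-0.1,0,0,0],
  [0,0,0,0,0,0],
  [0,0,0,0,0,0],
])

```text
clock: 8.45
position: [0.5133, 0.0131, 0.1345]
ee_rot: [0.031, -3.141, -0.0]
force: [0.0, -0.8, -2.3]
width: 0.327
```

```bash
python3 - <<'E'
from m import *
s=monitor.observe();print(s["position"],s["ee_rot"],s["force"],s["ft_torque"])
b=cam("side")
save("v4",cv2.resize(b[0][190:265,275:340],None,fx=8,fy=8,interpolation=cv2.INTER_CUBIC))
E
```

```text
[0.51328951 0.01314604 0.13451459] [ 3.06380138e-02 -3.14136490e+00 -8.63129501e-06] [ 0.04711774 -0.79580003 -2.27087202] [ 0.0668936   0.03002005 -0.02769937]
```

View pics/v4.png

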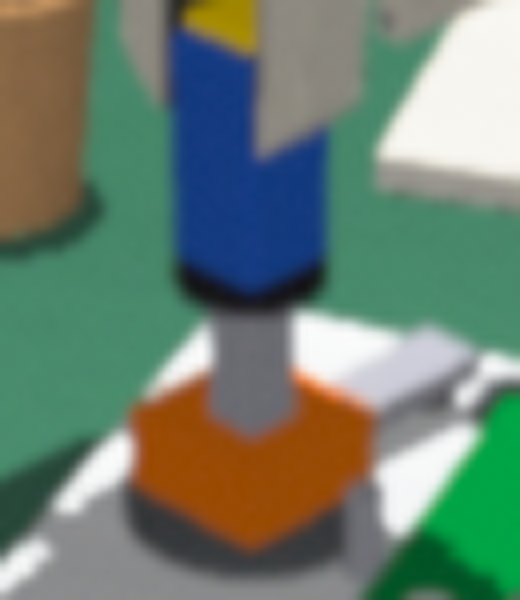

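Request:
move_arm([
  [0,0,-0.1,0,0,0],
  [0,0,-0.1,0,0,0],
  [0,0,0,0,0,0],
])

```text
clock: 8.8
position: [0.5132, 0.0132, 0.1324]
ee_rot: [0.031, -3.141, 0.0]
force: [0.6, -0.2, -1.9]
width: 0.328
```

Request:
move_arm([
  [0,0,0,0,0,-2],
  [0,0,0,0,0,-4],
  [0,0,0,0,0,-4],
  [0,0,0,0,0,-4],
  [0,0,0,0,0,0],
], force=55)

```text
clock: 9.3
position: [0.5139, 0.0142, 0.1327]
ee_rot: [0.353, 3.121, 0.002]
force: [1.7, 3.9, -3.5]
width: 0.326
```

```bash
cat > chk.py <<'E'
from m import *
np.set_printoptions(precision=3,suppress=True)
s=monitor.observe();print(s["position"],s["ee_rot"],s["force"],s["ft_torque"],s["joints"][6])
e=s["ee_rot"];R=cv2.Rodrigues(e)[0];print("jaw",np.degrees(np.arctan2(R[1,1],R[0,1])))
E
python3 chk.py
```

```text
[0.514 0.014 0.133] [0.353 3.121 0.002] [ 1.655  3.883 -3.542] [ 1.166 -0.528  0.002] 1.2991908782169728
jaw 77.10016850125407
```

Request:
move_arm([
  [0.04,0.06,0,0,0,-4],
  [0.04,0.04,0,0,0,-6],
  [0.04,0.04,0,0,0,-6],
  [0.04,0.03,0,0,0,-6],
  [0.04,0.02,0,0,0,-6],
  [0,0,0,0,0,-2],
  [0,0,0,0,0,0],
])

```text
clock: 10.0
position: [0.5159, 0.0155, 0.1327]
ee_rot: [1.145, 2.924, 0.001]
force: [2.3, 1.6, -4.1]
width: 0.322
```

```bash
cat >> chk.py <<'E'
b=cam("side");O,_=hsvm(b[0],(5,150,110),(20,255,255),(275,215,60,60));r=cv2.minAreaRect(np.array([atz(b,p,.052)[:2]*1e4 for p in O],np.float32));print(r)
import sys
if len(sys.argv)>1: save(sys.argv[1],cv2.resize(b[0][190:275,265:345],None,fx=7,fy=7,interpolation=cv2.INTER_CUBIC))
E
python3 chk.py v5
```

```text
[0.516 0.015 0.133] [1.145 2.924 0.001] [ 2.309  1.595 -4.134] [ 0.653 -0.701  0.054] 0.8371370368002172
jaw 47.223807000791794
((5056.19189453125, -7.287933349609375), (794.653564453125, 505.3082580566406), 55.071815490722656)
```

View pics/v5.png

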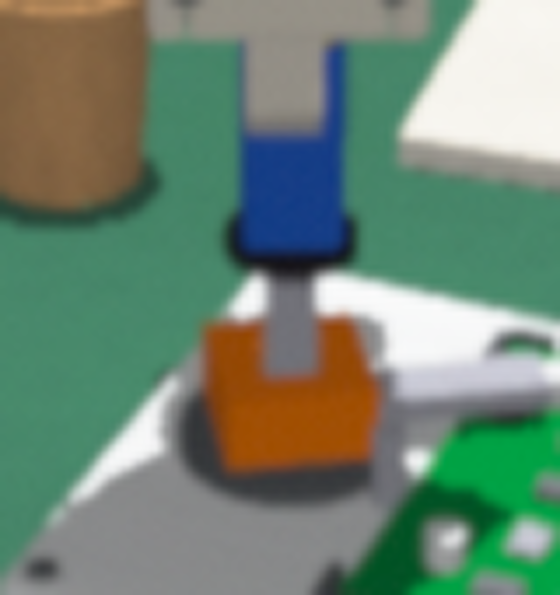

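Request:
move_arm([
  [0.04,0.01,0,0,0,-4],
  [0.04,0.01,0,0,0,-5],
  [0.04,0,0,0,0,-5],
  [0.04,0,0,0,0,-4],
  [0,0,0,0,0,-2],
  [0,0,0,0,0,0],
])

```text
clock: 10.65
position: [0.5174, 0.0154, 0.1327]
ee_rot: [1.636, 2.681, 0.001]
force: [2.5, 2.3, -2.4]
width: 0.323
```

```bash
python3 chk.py
```

```text
[0.517 0.015 0.133] [1.636 2.681 0.001] [ 2.46   2.336 -2.401] [ 0.6   -0.743  0.041] 0.5331045859570483
jaw 27.214777397212405
((5033.953125, -1.958251953125), (797.4872436523438, 481.2688293457031), 40.55207824707031)
```

Request:
move_arm([
  [0.02,0,0,0,0,-3],
  [0.02,0,0,0,0,-3],
  [0,-0.02,0,0,0,-2],
  [0,0,0,0,0,0],
])

```text
clock: 11.1
position: [0.5178, 0.0152, 0.1327]
ee_rot: [1.82, 2.56, 0.001]
force: [3.7, 2.7, -2.3]
width: 0.324
```

```bash
python3 chk.py
```

```text
[0.518 0.015 0.133] [1.82  2.56  0.001] [ 3.666  2.684 -2.271] [ 0.731 -1.14   0.098] 0.4120475957874338
jaw 19.16194199376079
((5036.232421875, -3.332489013671875), (798.1130981445312, 498.1138916015625), 34.252376556396484)
```

Request:
move_arm([
  [0,0,0,0,0,-2],
  [0,0,0,0,0,-2],
  [0,0,0,0,0,0],
])

```text
clock: 11.45
position: [0.5178, 0.0151, 0.1328]
ee_rot: [1.908, 2.495, 0.001]
force: [3.6, 2.5, -1.5]
width: 0.326
```

```bash
python3 chk.py v6
```

```text
[0.518 0.015 0.133] [1.908 2.495 0.001] [ 3.64   2.549 -1.511] [ 0.593 -1.194  0.058] 0.35193740155022163
jaw 15.173936771436685
((5030.7919921875, -0.924072265625), (796.4169921875, 512.3790893554688), 31.962865829467773)
```

View pics/v6.png

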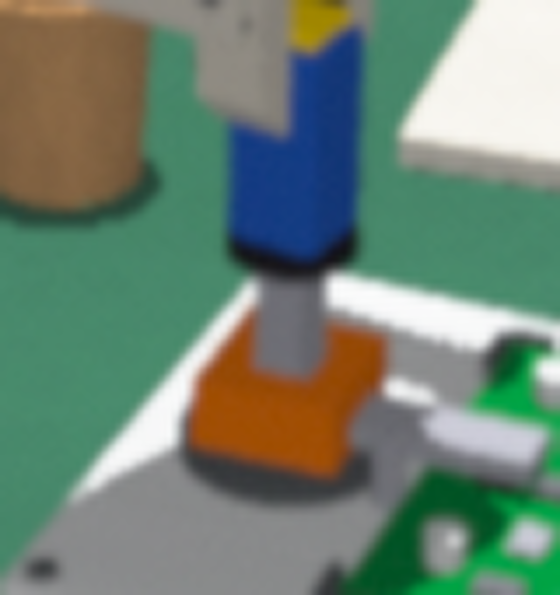

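Request:
move_arm([
  [0,-0.03,0,0,0,-2],
  [-0.03,0,0,0,0,-2],
  [0,0,0,0,0,0],
])

```text
clock: 11.8
position: [0.5176, 0.0149, 0.1328]
ee_rot: [1.995, 2.426, 0.001]
force: [3.8, 3.6, -0.4]
width: 0.325
```

```bash
python3 chk.py
```

```text
[0.518 0.015 0.133] [1.995 2.426 0.001] [ 3.772  3.609 -0.403] [ 0.712 -1.334  0.287] 0.2913733575107304
jaw 11.131143902714399
((5028.6162109375, -2.23870849609375), (791.0003662109375, 521.2155151367188), 30.587574005126953)
```

Request:
move_arm([
  [0,0,0,0,0,-2],
  [0,0,0,0,0,-1],
  [0,0,0,0,0,0],
])

```text
clock: 12.15
position: [0.5176, 0.0149, 0.1329]
ee_rot: [2.056, 2.374, 0.001]
force: [4.8, 2.0, 1.0]
width: 0.322
```

```bash
python3 chk.py
```

```text
[0.518 0.015 0.133] [2.056 2.374 0.001] [4.772 1.985 0.961] [ 0.627 -1.422  0.639] 0.2471773896580437
jaw 8.19311163622249
((5027.62744140625, -2.82293701171875), (793.2962036132812, 521.2155151367188), 30.587574005126953)
```

Request:
move_arm([
  [0,0,0,0,0,3],
  [0,0,0,0,0,4],
  [0,0,0,0,0,3],
  [0,0,0,0,0,0],
  [0,0,0,0,0,0],
])

```text
clock: 12.7
position: [0.5167, 0.0149, 0.1325]
ee_rot: [-1.845, -2.542, -0.0]
force: [3.3, 2.4, -1.2]
width: 0.321
```

```bash
python3 chk.py
```

```text
[0.517 0.015 0.132] [-1.845 -2.542 -0.   ] [ 3.261  2.436 -1.248] [ 0.963 -0.898  0.001] 0.39556817770195685
jaw 18.035291252257213
((5030.1279296875, -1.344970703125), (794.5132446289062, 521.2155151367188), 30.587574005126953)
```

Request:
move_arm([
  [0.06,0.05,0,0,0,0],
  [0,0,0.3,0,0,0],
  [0,0,0.6,0,0,0],
  [0,0,1,0,0,0],
  [0,0,2,0,0,0],
  [0,0,2,0,0,0],
  [0,0,1.1,0,0,0],
  [0,0,0,0,0,0],
])

```text
clock: 13.55
position: [0.5181, 0.015, 0.2041]
ee_rot: [1.844, 2.542, 0.002]
force: [0.8, 0.1, -2.2]
width: 0.319
```

```bash
python3 - <<'E'
from m import *
np.set_printoptions(precision=4,suppress=True)
s=monitor.observe();print(s["position"],s["ee_rot"],s["force"])
b=cam("side");save("v7",np.vstack([cv2.resize(b[0][160:290,250:390],None,fx=4.5,fy=4.5,interpolation=cv2.INTER_CUBIC)]))
img=b[0].astype(float);ch=img[...,1]-(img[...,0]+img[...,2])/2
E
```

```text
[0.5181 0.015  0.2041] [1.8437 2.542  0.0025] [ 0.8272  0.1006 -2.2169]
```

View pics/v7.png

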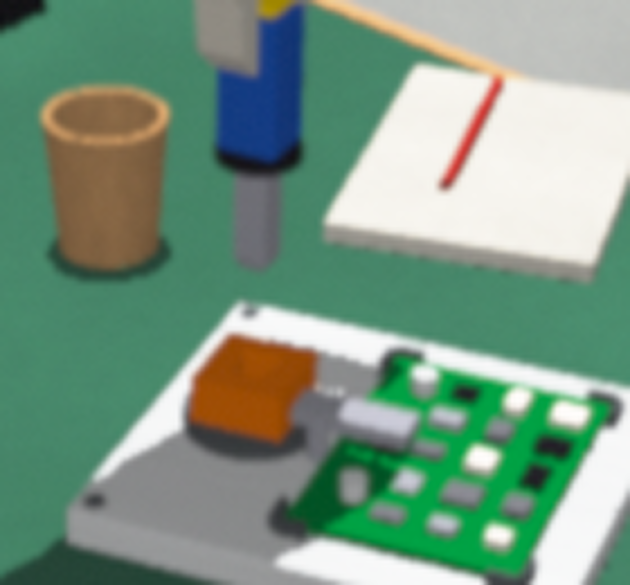

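Request:
move_arm([
  [-0.17,2.5,0.1,0,0,8],
  [-0.17,4,0,0,0,8],
  [-0.17,4.6,0,0,0,8],
  [-0.17,4.6,0,0,0,8],
  [-0.17,4.6,0,0,0,8],
  [-0.17,4.6,0,0,0,8],
  [-0.17,4,0,0,0,8],
  [-0.17,3.7,0,0,0,8],
])

```text
clock: 14.4
position: [0.5027, 0.343, 0.202]
ee_rot: [-0.205, -3.133, 0.002]
force: [0.7, -0.7, -2.0]
width: 0.319
```

Request:
move_arm([
  [0,0,0,0,0,3],
  [0,0,0,0,0,0],
  [0,0,0,0,0,0],
])

```text
clock: 14.7
position: [0.5039, 0.3398, 0.2025]
ee_rot: [-0.139, -3.137, 0.003]
force: [-0.6, -0.8, -2.4]
width: 0.32
```

```bash
python3 - <<'E'
from m import *
np.set_printoptions(precision=4,suppress=True)
s=monitor.observe();print(s["position"],s["ee_rot"],s["force"])
R=cv2.Rodrigues(s["ee_rot"])[0];print("jaw",np.degrees(np.arctan2(R[1,1],R[0,1])))
b=cam("side");a=cam("top");save("top8",a[0])
g=cv2.resize(b[0][130:220,170:250],None,fx=6,fy=6,interpolation=cv2.INTER_CUBIC)
h=cv2.resize(a[0][175:305,270:400],None,fx=2.4,fy=2.4,interpolation=cv2.INTER_CUBIC)
o=np.zeros((540,480+312,3),np.uint8);o[:,:480]=g;o[:312,480:]=h;save("v8",o)
ka,_=hsvm(a[0],(5,150,150),(20,255,255),(285,225,50,45))
r=cv2.minAreaRect(np.array([atz(a,p,.052)[:2]*1e4 for p in ka],np.float32));print("hub",r)
E
```

```text
[0.5039 0.3398 0.2025] [-0.1388 -3.1373  0.0029] [-0.5667 -0.8128 -2.4382]
jaw 84.9349273833733
hub ((5162.8330078125, 118.1326904296875), (471.47906494140625, 461.09295654296875), 23.084247589111328)
```

View pics/v8.png

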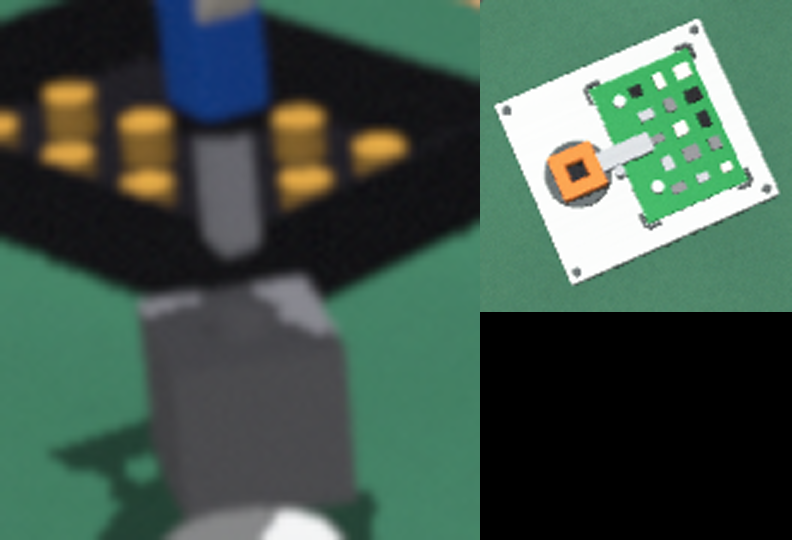

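```bash
python3 - <<'E'
from m import *
np.set_printoptions(precision=4,suppress=True)
a=cam("top")
for f in("top0","top8"):
    img=cv2.imread(f"pics/{f}.png")[...,::-1].copy()
    q,_=hsvm(img,(5,150,150),(20,255,255),(285,225,50,45))
    P=np.array([atz(a,p,.052)[:2] for p in quad(q)]);e=np.roll(P,-1,0)-P
    print(f,"hub edges",np.degrees(np.arctan2(e[:,1],e[:,0]))%90,np.linalg.norm(e,axis=1),P.mean(0))
    # model fit of arm: maximise gradient? print arm tip pixels
    g=img.astype(float)
    best=[]
    ctr=np.array([.5163,.0116]);K=cv2.GaussianBlur(cv2.cvtColor(img,cv2.COLOR_RGB2GRAY),(0,0),.7).astype(np.float32)
    def samp(th,off,r0=.045,r1=.075):
        r=np.linspace(r0,r1,30);d=np.array([np.cos(th),np.sin(th)]);n=np.array([-d[1],d[0]])
        X=ctr+r[:,None]*d+off*n;uv=proj(a,np.c_[X,np.full(30,.039)]).astype(np.float32)
        return cv2.remap(K,uv[None,:,0],uv[None,:,1],cv2.INTER_LINEAR)[0]
    for t in np.arange(-80,-55,1.) if f=="top8" else np.arange(-8,15,1.):
        th=np.radians(t);best.append((sum(np.abs(samp(th,s*.0115)-samp(th,s*.0085)).mean() for s in(-1,1)),t))
    print([(round(float(s)),float(t)) for s,t in sorted(best)[::-1][:6]])
E
```

```text
top0 hub edges [89.2717  1.1879  1.0894  3.0646] [0.0467 0.0462 0.0451 0.0478] [0.5162 0.0116]
[(46, -1.0), (38, 0.0), (36, -2.0), (32, 2.0), (28, 3.0), (27, 1.0)]
top8 hub edges [23.0843 22.9561 22.9324 23.1883] [0.0461 0.0472 0.0459 0.047 ] [0.5163 0.0118]
[(101, -66.0), (91, -67.0), (87, -65.0), (61, -64.0), (60, -68.0), (35, -63.0)]
```

```bash
python3 - <<'E'
from m import *
a=cam("top");b=cam("side")
img=cv2.imread("pics/top8.png")[...,::-1]
save("v9",cv2.resize(img[225:260,295:350],None,fx=14,fy=14,interpolation=cv2.INTER_CUBIC))
w=lambda u,z=.03:atz(b,u,z)[:2]
for n,p,q in(("v6",(292.1,254),(312.9,258.3)),("v7",(292.7,250),(313.3,258.2))):
    d=w(q)-w(p);print(n,np.degrees(np.arctan2(d[1],d[0])),np.linalg.norm(d))
y=np.radians(22.93);c,s=np.cos(y),np.sin(y);o=np.array([.5424,-.0478])
f=np.array([-.017,.026]);print("pin px",(proj(a,[*(o+[c*f[0]-s*f[1],s*f[0]+c*f[1]]),.046])-[295,225])*14)
E
```

```text
v6 -64.01813154375868 0.046394975610594046
v7 -79.42078640683002 0.05328781504046971
pin px [[459.97366209 290.50739265]]
```

View pics/v9.png

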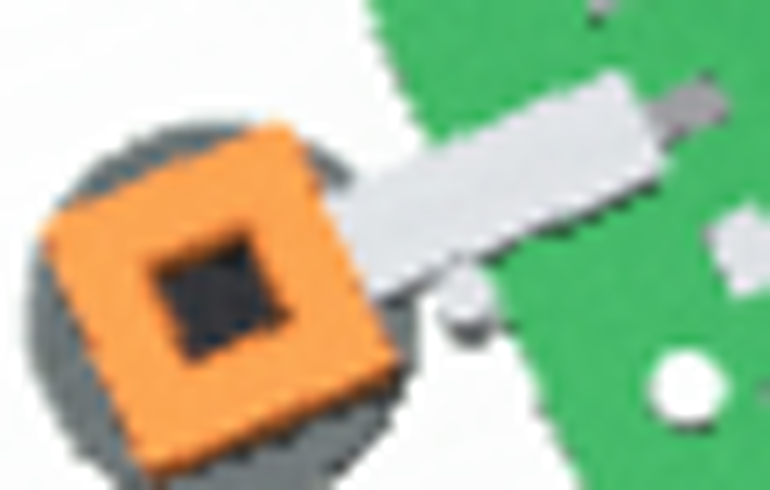

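```bash
python3 - <<'E'
from m import *
np.set_printoptions(precision=2,suppress=True)
b=cam("side");s=monitor.observe();print(s["position"])
def mids(img,rows,lo,hi):
    br=img[...,2].astype(float)-img[...,0];out=[]
    for v in rows:
        i=np.where(br[v,lo:hi]>50)[0]+lo
        l=i[0]-(br[v,i[0]]-50)/(br[v,i[0]]-br[v,i[0]-1]);r=i[-1]+(br[v,i[-1]]-50)/(br[v,i[-1]]-br[v,i[-1]+1]);out.append((v,(l+r)/2,r-l))
    return np.array(out)
def axis(rows,x,y,z0,z1):
    p=proj(b,[[x,y,z] for z in np.linspace(z0,z1,60)]);return np.interp(rows,p[::-1,1] if p[0,1]>p[-1,1] else p[:,1],p[::-1,0] if p[0,1]>p[-1,1] else p[:,0])
i0=cv2.imread("pics/side0.png")[...,::-1]
m=mids(i0,range(164,176,2),195,228);print("initial",m,m[:,1]-axis(m[:,0],.5068,.3384,.05,.2))
m=mids(b[0],range(140,149),190,228);print("now",m,m[:,1]-axis(m[:,0],.5068,.3384,.05,.3))
img=b[0].astype(float)
for v in(156,160,164,168): print(v,img[v,198:220].sum(1).astype(int).tolist())
print("axis at rows",axis(np.array([156,160,164,168]),.5068,.3384,.05,.3))
E
```

```text
[0.5  0.34 0.2 ]
initial [[164.   207.62  16.16]
 [166.   207.78  16.94]
 [168.   207.98  16.86]
 [170.   208.28  16.75]
 [172.   208.54  16.73]
 [174.   208.7   16.75]] [0.21 0.18 0.18 0.29 0.36 0.32]
now [[140.   205.23  17.65]
 [141.   205.41  17.35]
 [142.   205.56  17.24]
 [143.   205.65  17.23]
 [144.   205.73  17.18]
 [145.   205.82  16.89]
 [146.   205.89  16.16]
 [147.   206.07  14.05]
 [148.   205.16   8.85]] [ 0.14  0.22  0.28  0.27  0.25  0.25  0.22  0.3  -0.7 ]
156 [181, 132, 108, 126, 203, 275, 301, 310, 312, 316, 317, 316, 309, 279, 192, 119, 107, 129, 190, 228, 246, 254]
160 [303, 187, 121, 107, 165, 264, 295, 309, 310, 311, 314, 310, 313, 295, 220, 139, 110, 143, 249, 371, 431, 442]
164 [128, 113, 104, 105, 137, 217, 280, 302, 309, 312, 314, 315, 312, 302, 252, 170, 112, 104, 129, 171, 170, 144]
168 [60, 54, 60, 59, 75, 149, 245, 292, 305, 311, 311, 311, 310, 307, 278, 186, 95, 59, 55, 56, 51, 56]
axis at rows [206.64 207.02 207.41 207.8 ]
```

Request:
move_arm([
  [0.05,0.05,-0.5,0,0,0],
  [0,0,-1.5,0,0,0],
  [0,0,-1,0,0,0],
  [0,0,-0.7,0,0,0],
  [0,0,0,0,0,0],
])

```text
clock: 15.5
position: [0.5039, 0.3413, 0.1653]
ee_rot: [-0.134, -3.137, 0.002]
force: [0.5, 0.4, -2.1]
width: 0.329
```

Request:
move_arm([
  [0,0,-0.6,0,0,0],
  [0,0,-0.8,0,0,0],
  [0,0,-0.8,0,0,0],
  [0,0,0,0,0,0],
])

```text
clock: 15.9
position: [0.5038, 0.3413, 0.1431]
ee_rot: [-0.134, -3.137, 0.002]
force: [-1.0, -0.3, -2.4]
width: 0.323
```

Request:
move_arm([
  [0,0,-0.6,0,0,0],
  [0,0,-0.9,0,0,0],
  [0,0,-0.7,0,0,0],
  [0,0,-0.3,0,0,0],
  [0,0,-0.2,0,0,0],
  [0,0,0,0,0,0],
])

```text
clock: 16.5
position: [0.5045, 0.3417, 0.1173]
ee_rot: [-0.134, -3.139, 0.0]
force: [-0.0, -0.7, -1.8]
width: 0.325
```

Request:
move_arm([
  [0,0,-0.1,0,0,0],
  [0,0,-0.1,0,0,0],
  [0,0,0,0,0,0],
])

```text
clock: 16.8
position: [0.5045, 0.3418, 0.1156]
ee_rot: [0.134, 3.139, 0.0]
force: [1.5, 0.5, -2.3]
width: 0.323
```

Request:
move_arm([
  [0,0,-0.1,0,0,0],
  [0,0,-0.1,0,0,0],
  [0,0,-0.1,0,0,0],
  [0,0,0,0,0,0],
])

```text
clock: 17.2
position: [0.5047, 0.3418, 0.1134]
ee_rot: [0.134, 3.138, 0.001]
force: [-1.6, -0.9, 6.5]
width: 0.324
```

Seated: 6.5 N upward. Release and lift clear.

Request:
move_arm([
  [0,0,0,0,0,0],
  [0,0,0,0,0,0],
  [0,0,0,0,0,0],
  [0,0,0,0,0,0],
  [0,0,0,0,0,0],
  [0,0,0,0,0,0],
  [0,0,0,0,0,0],
], grip=1)

```text
clock: 17.9
position: [0.5045, 0.3418, 0.1125]
ee_rot: [-0.134, -3.139, -0.0]
force: [0.7, 0.8, -0.7]
width: 0.883
```

Request:
move_arm([
  [0,0,0.3,0,0,0],
  [0,0,1,0,0,0],
  [0,0,2,0,0,0],
  [0,0,3,0,0,0],
  [0,0,3,0,0,0],
  [0,0,2,0,0,0],
  [-2,2,1,0,0,0],
  [-3,3,0,0,0,0],
])

```text
clock: 18.7
position: [0.4572, 0.3906, 0.2386]
ee_rot: [0.143, 3.134, 0.004]
force: [-0.2, 1.1, 0.3]
width: 1.001
```

Request:
move_arm([
  [-4,4,0,0,0,0],
  [-4,4,0,0,0,0],
  [-4,4,0,0,0,0],
  [-3,3,0,0,0,0],
  [-1,1,0,0,0,0],
  [0,0,0,0,0,0],
  [0,0,0,0,0,0],
])

```text
clock: 19.4
position: [0.3098, 0.5369, 0.2359]
ee_rot: [0.135, 3.137, -0.001]
force: [0.1, -0.6, 0.0]
width: 1.002
```

```bash
python3 - <<'E'
from m import *
np.set_printoptions(precision=4,suppress=True)
s=monitor.observe();print(s["clock"],s["position"],s["force"],s["width"])
a=cam("top");b=cam("side")
ta,_=hsvm(a[0],(22,120,200),(40,255,255),(140,230,50,45));pb,_=hsvm(b[0],(22,120,190),(40,255,255),(190,140,40,40))
print("cap tri",tri(a,quad(ta).mean(0),b,quad(pb).mean(0)))
q,_=hsvm(a[0],(5,150,150),(20,255,255),(285,225,50,45));P=np.array([atz(a,p,.052)[:2] for p in quad(q)]);e=np.roll(P,-1,0)-P
print("hub",np.degrees(np.arctan2(e[:,1],e[:,0]))%90)
for t in("tube","reel","pump","board"): print(t,[x["rect"] for x in outline_of("top",t)[:1]])
g=cv2.resize(a[0][170:320,130:400],None,fx=2.9,fy=2.9);h=cv2.resize(b[0][140:220,180:300],(180,120));g=g.copy();g[-120:,300:480]=h
g=np.hstack([cv2.resize(a[0][180:310,140:400],(520,260)),cv2.resize(b[0][140:220,185:265],(260,260))]);save("v10",g)
E
```

```text
19.4 [0.3098 0.5369 0.2359] [ 0.1476 -0.5602  0.0333] 1.001897871656195
cap tri (array([0.5071, 0.3397, 0.1488]), np.float64(0.00042967013126305625))
hub [23.3251 22.8805 21.8944 23.1429]
tube [[210.2, 194.9, 33.3, 31.0]]
reel [[212.3, 275.4, 29.2, 31.1]]
pump [[468.6, 227.1, 33.8, 85.0]]
board [[317.1, 194.3, 63.9, 73.4]]
```

View pics/v10.png

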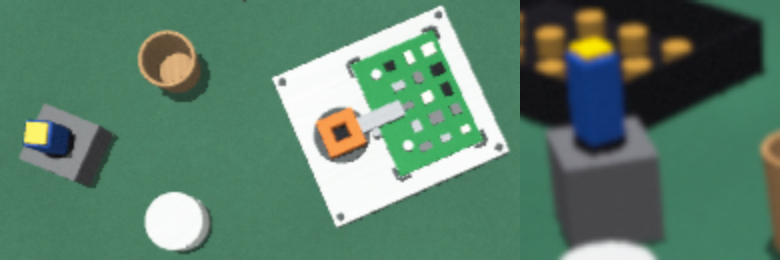

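```bash
python3 -c "
from cell import workorder
print(workorder.sign_off())"
```

```text
the job is handed in; nothing more can be done
None
```

The clamp is closed over the board and the key is back upright in its stand. The job was handed in at about 20 s on the robot's clock, well inside the 56 s limit.

**Turning the knob:** I put the key about 18 mm into the recess and turned clockwise. At the end the key's turning moment rose from about 0.06 to 0.64 N m while the knob stopped moving, so it was against its stop. I then backed the key off to zero moment and lifted it out.

**Last checks:**
- **Key:** its cap is 148.8 mm above the table, against 148.7 mm before, and within 2 mm of its first position sideways. It took 6.5 N on seating before I let go.
- **Clamp:** the arm lies over the board's edge beside the stop pin, with the knob square to the fixture at about 23°, the same as before the key went back.
- **Tube, reel, pump and board:** in the top view their outlines moved by at most 3 pixels. That is about the detector's scatter, except that the tube's and reel's frames came out 3 to 5 pixels taller. The pictures show nothing displaced.

**One disagreement:** the arm turned only about 67–68° by the pictures, against 74.5° for the full 1.3 rad. The stated pin position would also put contact about 3° further on. I took the start as not exactly at 0 and relied on the rise in turning moment and the arm lying against the pin. I did not confirm that starting angle.

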